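# Hook the keeper plate under the stud of the corner jig

## Robot

A 7-joint arm with a two-finger parallel gripper is mounted at the origin on the work surface; the furniture and walls round the work are solid. World frame = base frame: x ahead of the robot, y to its left, z up, the work surface at z = 0. Lengths are in m, angles in degrees, forces in N, time in s.
With the tool pointing down it reaches from about 0.425 to 0.875 m from the base axis. Payload 8.4 kg.
Tool frame: the origin (TCP) lies midway between the tips of the shut fingers; the grasp point (between the pads) lies 19 mm behind it; y points along the fingers, z is the direction in which the jaws open and shut, and the axes are right-handed (so a half turn about y gives the same grasp; the last joint's range is limited). The gripper opens to 87 mm and grips with 3 to 60 N. Pads are 19 mm wide; open, the fingers measure 117 mm over their backs; the gripper's body (75 mm by 190 mm) begins 51 mm behind the grasp point.
Start: joints at [63.3, 19.091, 2.286, 83.961, -0.768, 76.965, -3.352], TCP at [0.233, -0.607, 0.223] pointing down, gripper open.
Joint ranges: [-147.57, 147.57], [-21.85, 119.76], [-74.77, 79.35], [14.55, 137.4], [-85.83, 265.84], [4.83, 119.75], [-152.11, 152.11]. Speed limits (degrees/s): [127.2, 127.2, 159.86, 159.86, 180, 180, 180].

## Interface

Orientations are given as a 3x3 rotation matrix whose columns are the frame's x, y, z axes.
In Python, from workcell import r gives the robot as it stands. Calls block until the motion is done:
- r.movep(position, orientation): joint-space move of the TCP to a pose.
- r.move_linear(position, attitude=None, vel=0.15): straight line of the TCP; attitude=None keeps the orientation; vel is the mean speed in m/s.
- r.movej(angles): joint-space move.
- r.gripper_open() and r.close_gripper(): open the fingers fully, or close them until they stop; the grip force is fixed at half the most.
- r.sleep(seconds).
- r.solve_ik(position, orientation): joint angles nearest the present ones, or None.
- r.camera(name): name is "side" or "top" or "wrist"; returns the picture (400x640x3 uint8, red, green, blue); there is no depth.
- r.get_calibration(name): a dict with "fx", "fy", "cx", "cy" (pixels), "T" (4x4, takes a point from camera to world coordinates). Camera axes: x right, y up, looking along -z (the intrinsics and any distortion apply to the point x, -y, -z); pixel columns grow to the right and rows downward; lengths in m; the calibration is good to about 2 mm. A picture is of the moment at which its call begins: read the wrist's pose just before it. get_calibration takes no time and is no camera call; for the wrist camera it gives the pose at the moment of the call.
A pose or a line that the arm cannot do raises r.Unreachable and nothing moves.
- r.sign_off(): hands the job in, once; it reports no verdict.
Readings, each from a call of its own:
- r.get_time(): time.
- r.get_joint_pos(): joint angles.
- r.get_joint_velocities(): joint speeds.
- r.get_joint_efforts(): joint torques, N m.
- r.get_eef_pos(): TCP position.
- r.get_tcp_rot(): TCP orientation.
- r.get_wrist_force(): force on the tool from outside, world axes, zero at the start.
- r.get_torque(): the same for the moment, N m.
- r.get_width(): opening from 0.0 (shut) to 1.0 (fully open).
Only numpy, scipy, OpenCV 4.12 (cv2) and the standard library are available. Lean on these libraries where they do the work, as an engineer would, in place of code of your own. Each camera call takes 0.05 s, during which the arm holds its last target.

## Task

A glued moulding corner is setting in the plywood corner jig. Fit the loose steel keeper plate so the corner cannot be lifted out: tilt its oblong eye past the wide head of the jig's stud, then level the plate so that it lies flat on the stud's boss and on the fork, with its tail between the fork's two cheeks, and let go. Leave the moulding lying in its place.

Things in the scene. Friction and masses are not known exactly. Their poses are not given: they have to be found in the camera images.
- keeper: Loose keeper: flat steel plate 5 mm thick, 160 mm long, 0.12 to 0.24 kg, an oblong eye at one end, a rounded tail 30 mm wide at the other, an upright wooden grip between. Starts flat on the bench, eye end roughly towards the robot. Origin on the underside below the grip. x along the plate from eye to tail, z up out of the plate. Eye centre at x = -88 mm, tail end at x = +67 mm.
- keeper_grip (a point): Centre of the keeper's wooden grip, 30 mm above the plate's underside; axes as the keeper's. The grip is a block 14 mm thick along x, 40 mm wide along y, standing from 5 to 55 mm above the underside. Fingers closing along x on the 14 mm hold the plate well against nodding.
- keeper_eye (a point): Centre of the keeper's oblong eye, on the plate's underside, 88 mm from the grip; axes as the keeper's. The opening is 33 mm along x and 54 mm along y, with 10 mm corner radii; the bars round it are 9 mm wide, 5 mm thick.
- keeper_tail (a point): Point on the underside of the keeper's tail, on its centre line, at x = +40 mm from the grip (128 mm from the eye's centre); axes as the keeper's.
- jig_stud (a point): Stud axis at the top of its boss (60 mm diameter, top 35.5 mm above the bench), where the eye comes to rest. x points to the fork, z up. The 8 mm stem rises 16 mm to a round head, 38 mm diameter, 6 mm thick. The eye (33 mm) passes only tilted some 30 degrees, eye end low: end bar down past the head's -x side, in under it to the stem, then the other bar clears the +x side and levels.
- jig_fork (a point): Middle of the fork's floor, same height and axes as jig_stud, 135 mm from it along +x. The fork is 20 mm long in x; its two cheeks stand 50 mm apart (inner faces at y = -25 and +25 mm) and 16 mm above the floor. The jig is a fixed plywood board 270 x 230 x 12 mm.
- moulding_mid (a point): Point half-way up the loose wooden moulding corner (two mitred sticks 50 mm wide, 22 mm high, legs 160 mm) on the jig board, in the stick that crosses between stud and fork, 75 mm from the stud; x, z as the jig's. Its top is 1.5 mm lower than the boss's top, so it stays under the keeper. A low offcut and a pencil also lie on the board.

How it is judged:
By the outcome, as a careful person would: the job done as asked, in the order asked, and still so for the second after the job is handed in, with the robot touching nothing.
It also fails if it takes over 42 s, if anything falls off the work surface, if the arm or the gripper's body presses on something with over 40 N, if the wrist force passes 120 N, or if a joint passes its speed limit or range.

## Working session

There is one attempt and no reset: what is moved stays moved. The work goes in short steps, each a Python script; the robot and the scene stay as the last script left them, time stands still between calls to the robot, and variables do not carry over. Pictures are saved under pics/ and viewed, and the job is handed in when it is done.

```bash
ls; mkdir -p pics
python3 - <<'E'
from workcell import r
import cv2
print(r.get_time())
for n in ["top","side","wrist"]:
    im=r.camera(n); cv2.imwrite(f"pics/{n}0.png",im[:,:,::-1])
    c=r.get_calibration(n); print(n,c)
print(r.get_eef_pos(), r.get_tcp_rot())
E
```

```text
pics
0.0
top {'fx': 405.50657673754984, 'fy': 405.50657673754984, 'cx': 321.4670524765249, 'cy': 201.5586861741203, 'T': array([[ 0.01752036,  0.98777154, -0.15492068,  0.41825929],
       [-0.99964037,  0.02045132,  0.01734548, -0.07202352],
       [ 0.0203017 ,  0.15456107,  0.98777463,  0.91051015],
       [ 0.        ,  0.        ,  0.        ,  1.        ]])}
side {'fx': 454.3696314447998, 'fy': 454.3696314447998, 'cx': 313.3595432054001, 'cy': 196.32150205294332, 'T': array([[ 0.9966113 ,  0.05964737, -0.05664022,  0.50859263],
       [-0.08152053,  0.62440895, -0.77683194, -0.73964658],
       [-0.01096932,  0.77881683,  0.6271555 ,  0.5766811 ],
       [ 0.        ,  0.        ,  0.        ,  1.        ]])}
wrist {'fx': 351.4574561656893, 'fy': 351.4574561656893, 'cx': 312.85186806330955, 'cy': 203.19912612707344, 'T': array([[ 3.59050435e-01,  8.99675931e-01,  2.48326406e-01,
         3.01225092e-01],
       [-9.33318076e-01,  3.46220024e-01,  9.51265683e-02,
        -5.79687109e-01],
       [-3.92490500e-04, -2.65922760e-01,  9.63994259e-01,
         3.85696518e-01],
       [ 0.00000000e+00,  0.00000000e+00,  0.00000000e+00,
         1.00000000e+00]])}
[ 0.2329381  -0.60645665  0.22188121] [[-9.33491673e-01 -5.40599708e-04  3.58598667e-01]
 [-3.58599055e-01  1.07900665e-03 -9.33491057e-01]
 [ 1.17714646e-04 -9.99999272e-01 -1.20110227e-03]]
```

View pics/top0.png

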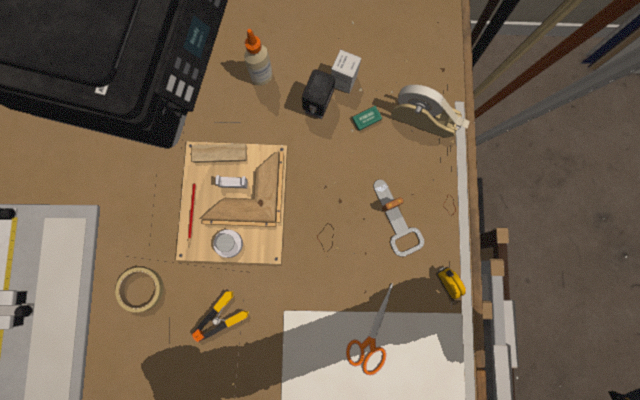

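View pics/side0.png

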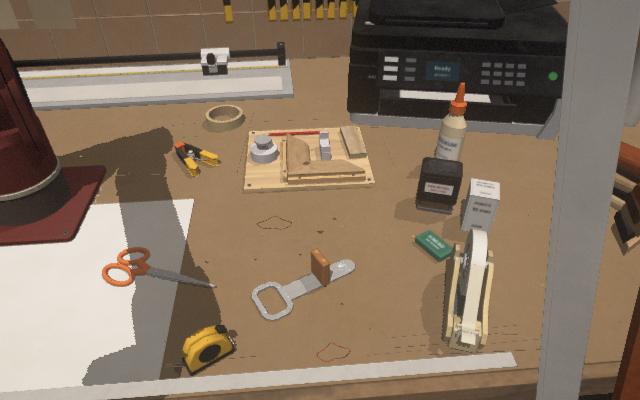

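View pics/wrist0.png

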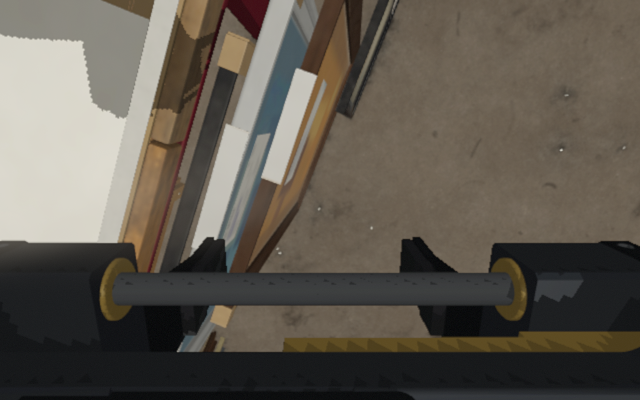

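Run:
```python
import cv2
t=cv2.imread("pics/top0.png"); s=cv2.imread("pics/side0.png")
cv2.imwrite("pics/c1.png",cv2.resize(t[135:270,170:295],None,fx=4.4,fy=4.4,interpolation=cv2.INTER_CUBIC))
cv2.imwrite("pics/c2.png",cv2.resize(t[170:265,360:440],None,fx=6,fy=6,interpolation=cv2.INTER_CUBIC))
cv2.imwrite("pics/c3.png",cv2.resize(s[115:200,235:385],None,fx=5,fy=5,interpolation=cv2.INTER_CUBIC))
cv2.imwrite("pics/c4.png",cv2.resize(s[240:330,240:370],None,fx=6,fy=6,interpolation=cv2.INTER_CUBIC))
```

```text
(no output)
```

View pics/c1.png

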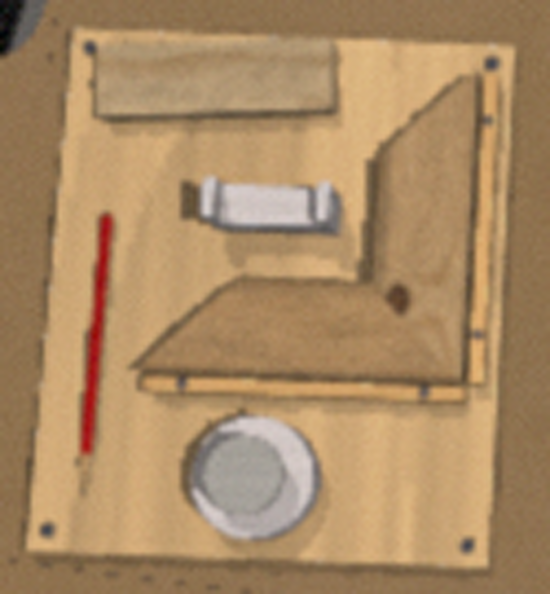

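View pics/c2.png

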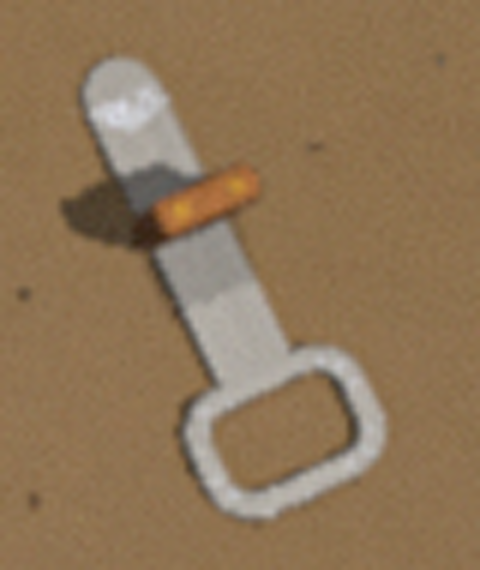

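View pics/c3.png

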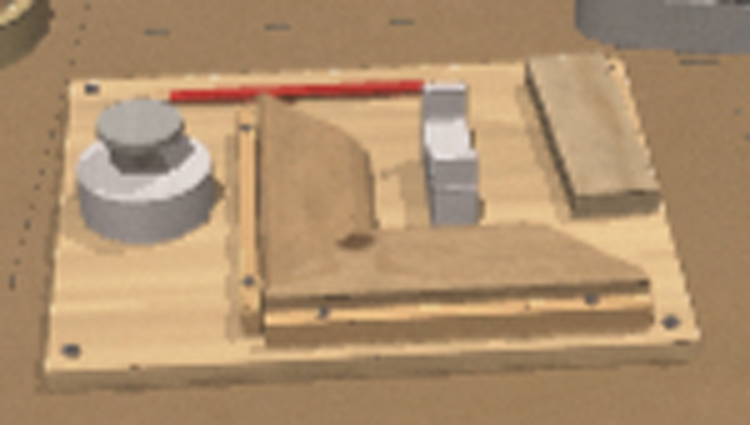

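View pics/c4.png

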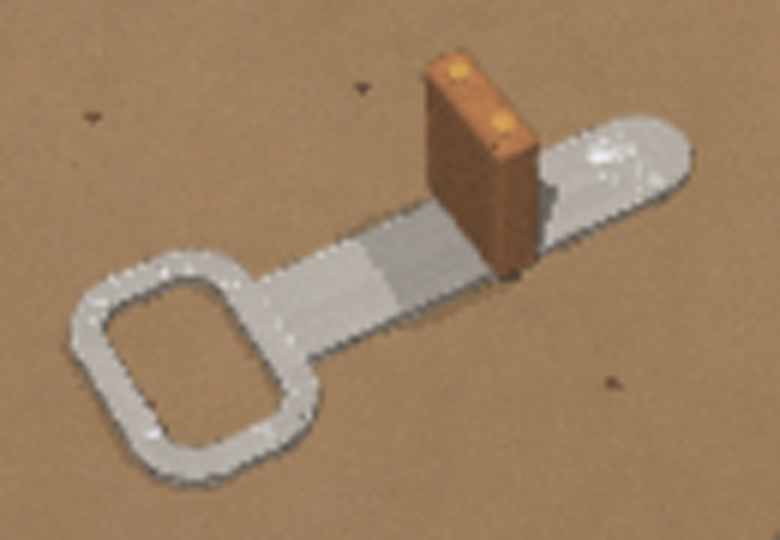

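```bash
cat > h.py <<'E'
import numpy as np, cv2
from workcell import r
def bp(n,u,v,z,c=None):
    c=c or r.get_calibration(n)
    d=c["T"][:3,:3]@np.array([(u-c["cx"])/c["fx"],-(v-c["cy"])/c["fy"],-1.]); o=c["T"][:3,3]
    return o+d*(z-o[2])/d[2]
def proj(n,P,c=None):
    c=c or r.get_calibration(n); T=np.linalg.inv(c["T"]); p=np.atleast_2d(P)@T[:3,:3].T+T[:3,3]
    return np.c_[c["cx"]+c["fx"]*p[:,0]/-p[:,2], c["cy"]-c["fy"]*p[:,1]/-p[:,2]]
E
python3 - <<'E'
from h import *
np.set_printoptions(precision=4,suppress=True)
cr=dict(c1=("top",170,135,4.4),c2=("top",360,170,6),c3=("side",235,115,5),c4=("side",240,240,6))
def p(c,u,v,z,l):
    n,x0,y0,f=cr[c]; P=bp(n,x0+(u+.5)/f-.5,y0+(v+.5)/f-.5,z); print(c,l,P[:2]); return P[:2]
p("c1",243,472,.0575,"head");p("c3",140,121,.0575,"head")
p("c1",256,477,.0355,"boss");p("c3",145,172,.0355,"boss")
a=p("c1",209,200,.0515,"cheekL");b=p("c1",326,203,.0515,"cheekR"); print((a+b)/2)
a=p("c3",446,90,.0515,"cheekL");b=p("c3",453,140,.0515,"cheekR");print((a+b)/2)
C=[p("c1",*q,.012,"corner") for q in [(75,30),(515,45),(27,550),(490,568)]]
D=[p("c3",*q,.012,"corner") for q in [(620,62),(698,340),(75,80),(45,373)]]
for E in(C,D):
    for i,j in((2,0),(3,1),(1,0),(3,2)):
        d=E[j]-E[i]; print(np.linalg.norm(d),np.degrees(np.arctan2(d[1],d[0])))
a=p("c2",284,431,.0025,"eye");p("c4",195,362,.0025,"eye")
b=p("c2",123,98,.005,"tailc")
p("c2",206,198,.055,"grip");p("c4",481,105,.055,"grip")
E
```

```text
c1 head [0.4627 0.1132]
c3 head [0.4622 0.112 ]
c1 boss [0.4615 0.1115]
c3 boss [0.4626 0.1054]
c1 cheekL [0.5951 0.1382]
c1 cheekR [0.5949 0.0811]
[0.595  0.1097]
c3 cheekL [0.5977 0.1345]
c3 cheekR [0.5966 0.0928]
[0.5971 0.1136]
c1 corner [0.6916 0.2221]
c1 corner [ 0.6889 -0.0058]
c1 corner [0.4246 0.2274]
c1 corner [ 0.4198 -0.0017]
c3 corner [0.6915 0.218 ]
c3 corner [ 0.6877 -0.0073]
c3 corner [0.4265 0.2275]
c3 corner [ 0.4207 -0.0038]
0.2670082908303159 -1.1392347543794779
0.2691165051255538 -0.878176905209821
0.22789229442430514 89.33344358562529
0.22911082665466653 88.80440299340691
0.2651343151017119 -2.047840301239267
0.26696675445248913 -0.7467923005241833
0.22537535998589295 89.03532845402889
0.23141020321170225 88.57036993982287
c2 eye [ 0.4742 -0.2811]
c4 eye [ 0.4747 -0.2811]
c2 tailc [ 0.5992 -0.221 ]
c2 grip [ 0.5534 -0.2423]
c4 grip [ 0.5533 -0.246 ]
```

```bash
cat > plan.py <<'E'
import numpy as np
from scipy.sparse import csr_matrix
from scipy.sparse.csgraph import dijkstra
from scipy import ndimage
# plate boundary samples (mm), keeper frame with eye centre origin
def rect(x0,x1,z0,z1,s=.5):
    xs=np.arange(x0,x1+1e-6,s); zs=np.arange(z0,z1+1e-6,s)
    return np.r_[np.c_[xs,0*xs+z0],np.c_[xs,0*xs+z1],np.c_[0*zs+x0,zs],np.c_[0*zs+x1,zs]]
P=np.r_[rect(-25.5,-16.5,0,5),rect(16.5,45,0,5),[[x,0] for x in range(46,156,4)]]
B=[(-19,19,16,22),(-4,4,0,16),(-30,30,-23,0),(-70,170,-40,-23),(40,110,-23,-1.5),(125,145,-23,0)]
def clear(X,Z,T):
    t=np.radians(T); c,s=np.cos(t),np.sin(t); m=np.full(X.shape,99.)
    for px,pz in P:
        x=X+c*px-s*pz; z=Z+s*px+c*pz
        for a,b,d,e in B:
            dx=np.maximum(a-x,x-b); dz=np.maximum(d-z,z-e)
            sd=np.hypot(np.maximum(dx,0),np.maximum(dz,0))+np.minimum(np.maximum(dx,dz),0)
            m=np.minimum(m,sd)
    return m
xs=np.arange(-20,16.1,1.); zs=np.arange(0,51.,1.); ts=np.arange(0,47,1.5)
if __name__=="__main__":
    X,Z,T=np.meshgrid(xs,zs,ts,indexing="ij"); C=clear(X,Z,T)
    np.save("C.npy",C)
    g=(np.argmin(abs(xs-0)),2,0)
    # start anywhere z=50, theta 
    for th in np.arange(6,0,-.1):
        L,_=ndimage.label(C>=th)
        if False: pass
        k=[ (i,j) for i in range(len(xs)) for j in range(len(ts)) if L[i,-1,j]]
        lab=set(L[i,-1,j] for i,j in k)
        # reach region: x in[-4,4], z<=3, theta 0 at its own small clearance; approach region: z<=7
        f=[(i,z,j) for i in range(len(xs)) for z in range(0,8) for j in range(0,3) if L[i,z,j] in lab and L[i,z,j]]
        if f: print(th,f[:5],[ (xs[a],zs[b],ts[c]) for a,b,c in f[:5]]); break
    # path by dijkstra, cost heavy at low clearance
    n=C.size; idx=np.arange(n).reshape(C.shape); W=1/np.maximum(C-.3,.05)**2+.05
    rows=[];cols=[];ws=[]
    for d in [(1,0,0),(0,1,0),(0,0,1),(1,1,0),(1,-1,0),(0,1,1),(0,1,-1),(1,0,1),(1,0,-1)]:
        sl=lambda o:tuple(slice(max(0,k),C.shape[a]+min(0,k)) for a,k in enumerate(o))
        A=sl(tuple(-k for k in d));Bs=sl(d)
        ok=(C[A]>0.3)&(C[Bs]>0.3)
        w=(W[A]+W[Bs])/2*np.linalg.norm(d)
        rows.append(idx[A][ok]);cols.append(idx[Bs][ok]);ws.append(w[ok])
    G=csr_matrix((np.concatenate(ws),(np.concatenate(rows),np.concatenate(cols))),shape=(n,n))
    s=idx[g]; D,pr=dijkstra(G,directed=False,indices=s,return_predecessors=True)
    e=idx[:,-1,:].ravel(); e=e[np.argmin(D[e])]
    path=[]
    while e>=0:
        path.append(e); e=pr[e]
    path=np.array([[xs[a],zs[b],ts[c],C[a,b,c]] for a,b,c in (np.unravel_index(q,C.shape) for q in path)])
    np.save("path.npy",path)
    np.set_printoptions(precision=2,suppress=True,linewidth=150); print(path)
E
python3 plan.py
```

```text
2.7000000000000117 [(11, 3, 0), (11, 4, 0), (11, 4, 1), (11, 4, 2), (11, 5, 0)] [(np.float64(-9.0), np.float64(3.0), np.float64(0.0)), (np.float64(-9.0), np.float64(4.0), np.float64(0.0)), (np.float64(-9.0), np.float64(4.0), np.float64(1.5)), (np.float64(-9.0), np.float64(4.0), np.float64(3.0)), (np.float64(-9.0), np.float64(5.0), np.float64(0.0))]
[[-15.    50.    31.5   21.78]
 [-15.    49.    31.5   20.93]
 [-15.    48.    31.5   20.08]
 [-15.    47.    31.5   19.23]
 [-15.    46.    31.5   18.38]
 [-15.    45.    31.5   17.55]
 [-15.    44.    31.5   16.74]
 [-15.    43.    31.5   15.96]
 [-15.    42.    31.5   15.19]
 [-15.    41.    31.5   14.46]
 [-15.    40.    31.5   13.76]
 [-15.    39.    31.5   13.1 ]
 [-15.    38.    31.5   12.48]
 [-15.    37.    31.5   11.92]
 [-15.    36.    31.5   11.42]
 [-15.    35.    31.5   10.98]
 [-15.    34.    31.5   10.62]
 [-15.    33.    31.5   10.35]
 [-15.    32.    31.5   10.16]
 [-15.    31.    31.5   10.08]
 [-15.    30.    31.5   10.07]
 [-15.    29.    31.5   10.07]
 [-15.    28.    31.5   10.07]
 [-15.    27.    31.5   10.07]
 [-15
[... 783 characters left out ...]
    25.5    2.66]
 [  8.    15.    24.     3.07]
 [  8.    14.    22.5    3.24]
 [  8.    14.    21.     3.25]
 [  8.    13.    19.5    3.13]
 [  8.    13.    18.     3.26]
 [  8.    12.    16.5    3.4 ]
 [  8.    11.    15.     3.64]
 [  8.    11.    13.5    3.88]
 [  8.    10.    12.     4.1 ]
 [  8.     9.    10.5    4.22]
 [  8.     9.     9.     4.3 ]
 [  8.     8.     7.5    4.36]
 [  8.     7.     6.     4.33]
 [  7.     7.     4.5    4.88]
 [  6.     7.     3.     4.5 ]
 [  5.     6.     3.     4.67]
 [  4.     6.     1.5    4.77]
 [  3.     6.     0.     5.  ]
 [  2.     5.     0.     5.  ]
 [  1.     4.     0.     4.  ]
 [  0.     3.     0.     3.  ]
 [  0.     2.     0.     2.  ]]
```

```bash
cat >> h.py <<'E'
def kR(yaw,tilt=0.):  # keeper rotation: yaw about z, tilt: tail up
    a,t=np.radians(yaw),np.radians(tilt)
    Rz=np.array([[np.cos(a),-np.sin(a),0],[np.sin(a),np.cos(a),0],[0,0,1]])
    Ry=np.array([[np.cos(t),0,-np.sin(t)],[0,1,0],[np.sin(t),0,np.cos(t)]])
    return Rz@Ry
def toolR(K,s=1,lean=0.):  # lean: gripper leans about the keeper x axis
    l=np.radians(lean)
    up=np.cos(l)*K[:,2]+np.sin(l)*K[:,1]
    y=-up; z=s*K[:,0]; return np.c_[np.cross(y,z),y,z]
HG=0.034 # grasp height above the underside
def tool_pose(o,K,s=1,lean=0.,off=0.):  # keeper origin -> TCP pose
    R=toolR(K,s,lean); return o+K[:,2]*HG+R[:,1]*0.019+K[:,1]*off, R
E
python3 - <<'E'
from h import *
np.set_printoptions(precision=1,suppress=True)
q0=r.get_joint_pos(); print(q0)
S=np.array([.4625,.112,.0355]); yaw=-1.1
for s in(1,-1):
    for lean in (0,15,-15):
        K=kR(25.7); p,R=tool_pose(np.array([.5535,-.243,0]),K,s,lean); print("pick",s,lean,r.solve_ik(p,R))
        for t in (0,20,30,38,44):
            K=kR(yaw,t); e=S+np.array([0,0,.02 if t else 0]); o=e+K[:,0]*.088
            p,R=tool_pose(o,K,s,lean); print(t,p,r.solve_ik(p,R))
E
```

```text
[63.3 19.1  2.3 84.  -0.8 77.  -3.4]
pick 1 0 [ 41.2  27.3 -26.9 101.2  14.7  55.   34. ]
0 [0.6 0.1 0.1] [ 26.4  26.6 -51.4 105.1  23.8  59.8 -35.5]
20 [0.5 0.1 0.1] [ 25.3   4.4 -47.2 121.2  17.5  38.4 -34.5]
30 [0.5 0.1 0.1] [ 39.1  -5.1 -60.5 129.2  16.1  26.5 -36.2]
38 [0.5 0.1 0.1] None
44 [0.5 0.1 0.1] None
pick 1 15 [ 35.5  21.6 -26.5 111.   31.3  44.6  15.5]
0 [0.6 0.1 0.1] [ 22.4  35.5 -60.6 101.7  44.   75.6 -54.3]
20 [0.5 0.1 0.1] [ 27.3  16.3 -64.3 116.7  46.8  58.6 -65.3]
30 [0.5 0.1 0.1] [ -5.9   2.8 -30.7 125.5  45.5  46.9 -72. ]
38 [0.5 0.1 0.1] [ 13.3   0.4 -53.2 130.6  56.4  45.  -86.3]
44 [0.5 0.1 0.1] [ 23.1  -1.7 -65.5 134.6  64.6  44.3 -97.9]
pick 1 -15 [ 43.1  34.9 -24.7  90.7   3.9  68.1  45. ]
0 [0.6 0.1 0.1] [ 27.1  22.4 -39.7 107.7  -0.8  51.7 -10.7]
20 [0.5 0.1 0.1] [ 30.7   3.1 -40.  123.5 -17.3  33.2   5.4]
30 [0.5 0.1 0.1] [ 15.8  -5.1 -25.5 132.5 -30.5  22.8  17.9]
38 [0.5 0.1 0.1] None
44 [0.5 0.1 0.1] None
pick -1 0 [  22.4   24.8   -3.6  102.3    1.9   53.1 -136.3]
0 [0.6 0.1 0.1] [ 34.   32.  -62.6 104.8  31.9  63.1 138.6]
20 [0.5 0.1 0.1] [ 40.5   7.1 -63.3 120.7  22.2  39.4 142.2]
30 [0.5 0.1 0.1] [-61.   -8.8  34.1 133.   36.   32.  125.6]
38 [0.5 0.1 0.1] None
44 [0.5 0.1 0.1] None
pick -1 15 [ -41.1   39.6   69.7  114.4  -39.2   44.2 -107.3]
0 [0.6 0.1 0.1] [ 23.7  36.8 -62.8 101.6  45.5  76.7 124.7]
20 [0.5 0.1 0.1] [ 26.   15.6 -62.7 116.7  46.   58.1 115.2]
30 [0.5 0.1 0.1] [ 26.2   6.9 -63.7 124.4  50.6  49.8 105.2]
38 [0.5 0.1 0.1] [-32.4  -1.6  -8.7 132.4  55.6  45.4  93.3]
44 [0.5 0.1 0.1] [-13.6  -2.2 -30.7 135.7  64.2  45.8  81.3]
pick -1 -15 [  25.9   32.5   -1.2   91.8   -9.6   67.7 -125. ]
0 [0.6 0.1 0.1] [ -60.5   35.6   69.8  111.7  -53.4   68.  -148.2]
20 [0.5 0.1 0.1] None
30 [0.5 0.1 0.1] [  63.8   -8.1  -69.   131.1  -44.7   26.5 -148. ]
38 [0.5 0.1 0.1] None
44 [0.5 0.1 0.1] None
```

```bash
cat > step1.py <<'E'
from h import *
np.set_printoptions(precision=4,suppress=True)
K=kR(25.7); o=np.array([.5535,-.2435,0]); p,R=tool_pose(o,K,1,15)
up=-R[:,1]
r.movep(p+up*.09,R); print(r.get_time(), r.get_eef_pos()-(p+up*.09))
im=r.camera("wrist"); cv2.imwrite("pics/w1.png",im[:,:,::-1])
im=r.camera("top"); cv2.imwrite("pics/t1.png",im[:,:,::-1])
im=r.camera("side"); cv2.imwrite("pics/s1.png",im[:,:,::-1])
print(r.get_joint_pos(),r.get_wrist_force())
E
python3 step1.py
```

```text
1.9917 [-0.0004 -0.0019  0.0003]
[ 35.5114  13.1208 -27.5154 109.2893  23.3133  52.5898  21.3824] [-0.4086  0.8058  0.3072]
```

View pics/w1.png

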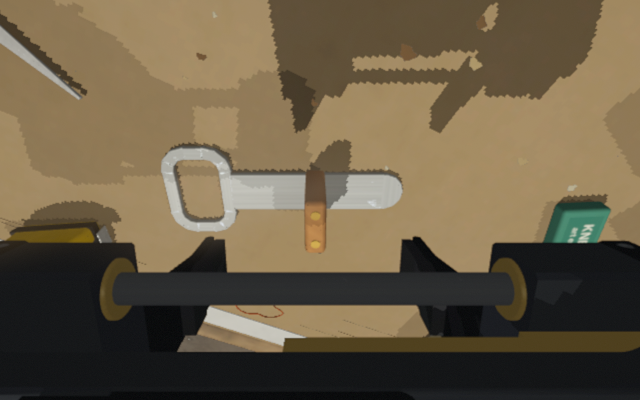

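View pics/s1.png

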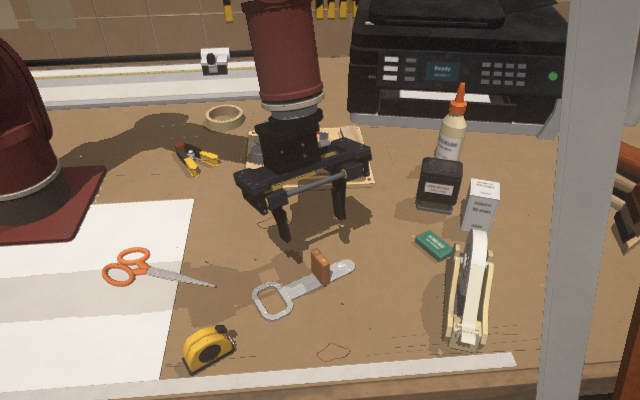

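```bash
cat > step2.py <<'E'
from h import *
np.set_printoptions(precision=4,suppress=True)
K=kR(25.7); o=np.array([.5535,-.2435,0]); p,R=tool_pose(o,K,1,15)
up=-R[:,1]
r.move_linear(p,R,vel=0.12); print(r.get_time(), r.get_eef_pos()-p, r.get_wrist_force())
r.close_gripper(); print(r.get_time(), r.get_width()*87, r.get_eef_pos()-p, r.get_wrist_force())
R1=r.get_tcp_rot(); p1=r.get_eef_pos(); np.save("grasp.npy",np.c_[R1,p1])
print(np.degrees(np.arccos((np.trace(R1.T@R)-1)/2)), R1[:,2])
r.move_linear(p+[0,0,.10],R,vel=0.12); print(r.get_time(), r.get_wrist_force(),r.get_torque(),r.get_width()*87)
np.save("lift.npy",np.c_[r.get_tcp_rot(),r.get_eef_pos()])
for n,f in(("wrist","w2"),("top","t2"),("side","s2")):
    im=r.camera(n); cv2.imwrite(f"pics/{f}.png",im[:,:,::-1])
E
python3 step2.py
```

```text
3.0417 [0.0006 0.0001 0.0007] [ 0.1887 -0.3111  0.4655]
4.2083 13.552145676443713 [ 0.  0. -0.] [ 0.4091 -0.9912 -0.4673]
0.003646795165248013 [ 0.9011  0.4337 -0.    ]
5.1917 [ 0.0629  0.1475 -1.3144] [ 0.3655 -0.0414 -0.0194] 13.623121958693208
```

View pics/s2.png

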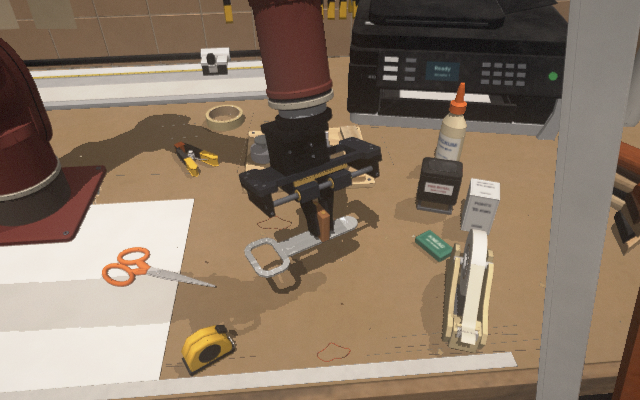

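View pics/w2.png

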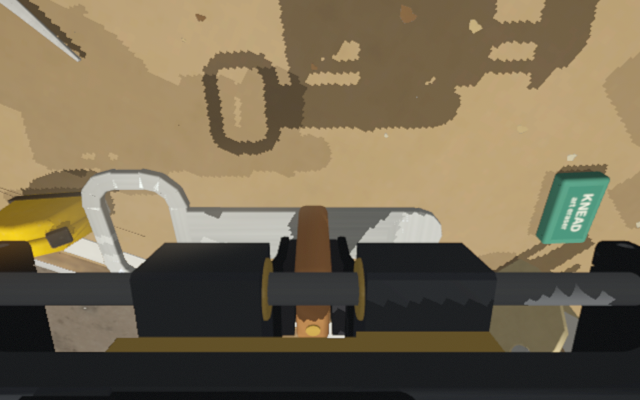

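View pics/t2.png

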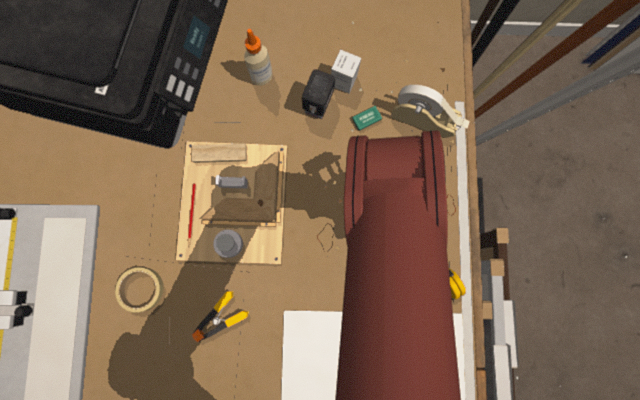

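Run:
```python
from h import *
g=np.load("grasp.npy"); l=np.load("lift.npy"); print(g[:,3],l[:,3]-g[:,3])
d=l[:,3]-g[:,3]
K=kR(25.7);o=np.array([.5535,-.2435,0])
def W(x,y,z): return o+K@np.array([x,y,z])+d
s=cv2.imread("pics/s2.png")
out=[W(-.088+sx*.0255,sy*.036,.005) for sx,sy in((-1,-1),(-1,1),(1,1),(1,-1))]
inn=[W(-.088+sx*.0165,sy*.027,.005) for sx,sy in((-1,-1),(-1,1),(1,1),(1,-1))]
tail=[W(.052+.015*np.cos(a),.015*np.sin(a),.005) for a in np.linspace(-1.57,1.57,15)]
tail=[W(-.0625,-.015,.005)]+tail+[W(-.0625,.015,.005)]
x0,y0,f=225,190,5
c=cv2.resize(s[y0:300,x0:380],None,fx=f,fy=f,interpolation=cv2.INTER_CUBIC)
for q,col in((out,(0,0,255)),(inn,(0,255,0)),(tail,(255,0,0))):
    p=proj("side",np.array(q)); p=((p+.5-[x0,y0])*f).astype(int); cv2.polylines(c,[p.reshape(-1,1,2)],q is not tail,col,1)
cv2.imwrite("pics/o2.png",c)
```

```text
[ 0.55564116 -0.24789217  0.0156162 ] [-6.21954930e-04  5.30302369e-05  9.91217236e-02]
```

View pics/o2.png

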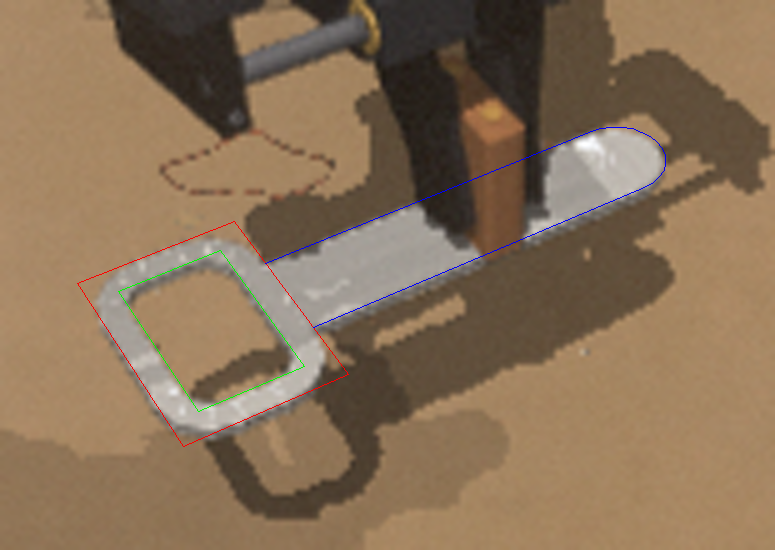

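```bash
cat > ovj.py <<'E'
from h import *
import sys
S=np.array([float(sys.argv[1]),float(sys.argv[2]),.0355]); K=kR(float(sys.argv[3]))
W=lambda x,y,z:S+K@np.array([x,y,z])
a=np.linspace(0,2*np.pi,60)
circ=lambda R,z:[W(R*np.cos(t),R*np.sin(t),z) for t in a]
box=lambda x0,x1,y0,y1,z:[W(x0,y0,z),W(x1,y0,z),W(x1,y1,z),W(x0,y1,z)]
L=[(circ(.03,0),(0,255,0)),(circ(.019,.022),(0,0,255)),(circ(.019,.016),(255,0,255)),(circ(.03,-.0235),(0,255,255)),(box(.125,.145,-.025,.025,0),(255,0,0)),(box(.125,.145,-.025,.025,.016),(0,128,0))]
outs=[]
for n,f,x0,y0,x1,y1 in(("top","top0",170,170,260,270),("side","side0",235,110,345,190)):
    s=cv2.imread(f"pics/{f}.png"); k=6 if n=="top" else 7
    c=cv2.resize(s[y0:y1,x0:x1],None,fx=k,fy=k,interpolation=cv2.INTER_CUBIC)
    for q,col in L:
        p=proj(n,np.array(q)); p=np.round((p+.5-[x0,y0])*k).astype(int); cv2.polylines(c,[p.reshape(-1,1,2)],True,col,1)
    cv2.imwrite(f"pics/oj_{n}{sys.argv[4]}.png",c)
E
python3 ovj.py .4625 .112 -1.1 a
```

```text
(no output)
```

View pics/oj_topa.png

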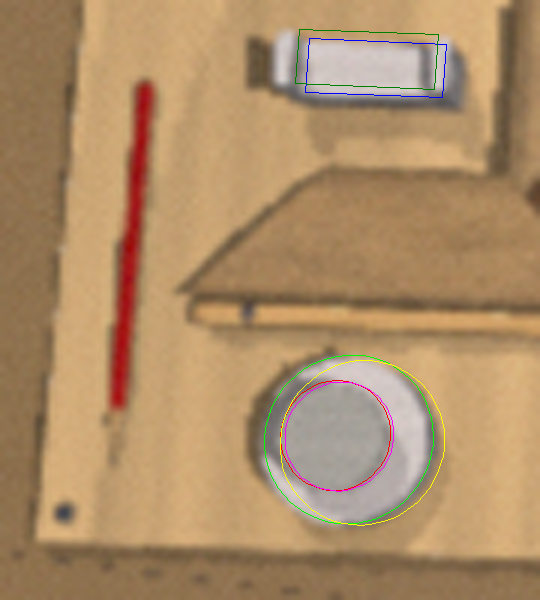

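View pics/oj_sidea.png

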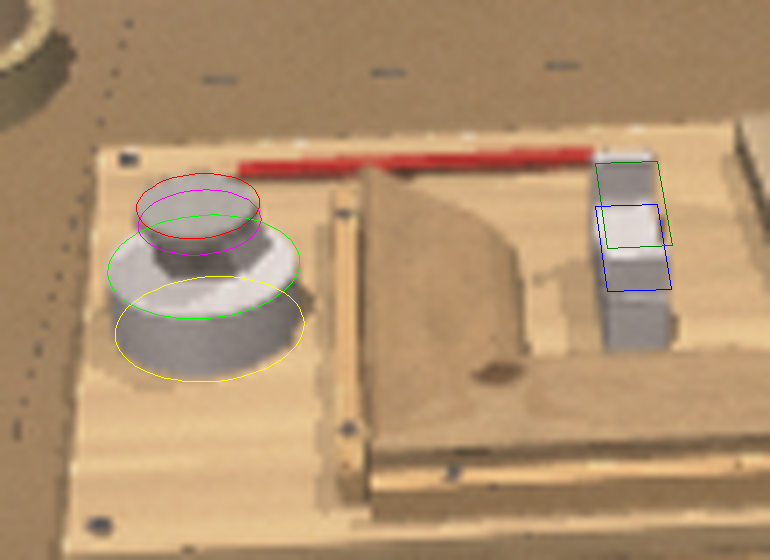

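```bash
cat > wp.py <<'E'
from h import *
S=np.array([.4625,.112,.0355]); YAW=-1.1
WP=np.array([(-15,62,31.5),(-15,27,31.5),(-8,19,31.5),(-5,17.2,31.5),(6.5,17.2,31.5),(7,16,27.5),(8,14.6,23.5),(8,13.2,19),(8,11,14),(8,8.2,8),(6,7,3),(3,6,0),(0,3.5,0),(0,0.5,0)],float)
def pose(w,S=S,yaw=YAW):
    K=kR(yaw,w[2]); e=S+kR(yaw)@np.array([w[0],0,w[1]])/1000
    return tool_pose(e+K[:,0]*.088,K,1,15)
E
python3 - <<'E'
from wp import *; from plan import clear
for a,b in zip(WP[:-1],WP[1:]):
    m=np.array([a+(b-a)*t for t in np.linspace(0,1,21)])
    print(b,[round(clear(m[:,0]+dx,m[:,1]+dz,m[:,2]).min(),1) for dx,dz in((0,0),(1.5,0),(-1.5,0),(0,1.5),(0,-1.5))])
E
cat > step3.py <<'E'
from wp import *
np.set_printoptions(precision=4,suppress=True)
p,R=pose(WP[0]); 
try: r.move_linear(p,R,vel=0.2)
except r.Unreachable as e: print("unreach",e); raise SystemExit
r.sleep(.15)
print(r.get_time(),r.get_eef_pos()-p,r.get_joint_pos(),r.get_wrist_force(),r.get_width()*87)
for n in("wrist","top","side"):
    im=r.camera(n); cv2.imwrite(f"pics/{n}3.png",im[:,:,::-1])
E
python3 step3.py
```

```text
[-15.   27.   31.5] [np.float64(10.1), np.float64(8.6), np.float64(11.6), np.float64(10.1), np.float64(10.1)]
[-8.  19.  31.5] [np.float64(5.6), np.float64(4.3), np.float64(5.6), np.float64(4.8), np.float64(4.1)]
[-5.  17.2 31.5] [np.float64(3.8), np.float64(3.3), np.float64(3.8), np.float64(3.2), np.float64(2.3)]
[ 6.5 17.2 31.5] [np.float64(3.2), np.float64(2.1), np.float64(3.2), np.float64(1.7), np.float64(2.3)]
[ 7.  16.  27.5] [np.float64(3.1), np.float64(2.1), np.float64(2.0), np.float64(1.7), np.float64(2.4)]
[ 8.  14.6 23.5] [np.float64(3.1), np.float64(1.6), np.float64(1.8), np.float64(1.7), np.float64(2.4)]
[ 8.  13.2 19. ] [np.float64(3.1), np.float64(1.6), np.float64(1.8), np.float64(1.9), np.float64(2.8)]
[ 8. 11. 14.] [np.float64(3.2), np.float64(2.1), np.float64(1.7), np.float64(1.9), np.float64(3.0)]
[8.  8.2 8. ] [np.float64(3.8), np.float64(2.5), np.float64(2.3), np.float64(2.6), np.float64(3.2)]
[6. 7. 3.] [np.float64(4.3), np.float64(2.8), np.float64(3.0), np.float64(3.4), np.float64(3.2)]
[3. 6. 0.] [np.float64(4.4), np.float64(4.9), np.float64(3.6), np.float64(3.2), np.float64(4.2)]
[0.  3.5 0. ] [np.float64(3.5), np.float64(3.5), np.float64(3.5), np.float64(3.5), np.float64(2.0)]
[0.  0.5 0. ] [np.float64(0.5), np.float64(0.5), np.float64(0.5), np.float64(2.0), np.float64(-1.0)]
7.4333 [ 0.     -0.0006 -0.    ] [ 18.1531  -3.7704 -53.7783 124.9229  38.7068  48.01   -65.5153] [-1.1829  0.3772 -2.0208] 14.004629000867821
```

```bash
cat > ov3.py <<'E'
from wp import *
import sys
def overlay(src,out,w,cam="side",win=(215,60,375,180),k=4.8):
    x0,y0,x1,y1=win
    s=cv2.imread(src); c=cv2.resize(s[y0:y1,x0:x1],None,fx=k,fy=k,interpolation=cv2.INTER_CUBIC)
    K=kR(YAW,w[2]); e=S+kR(YAW)@np.array([w[0],0,w[1]])/1000
    V=lambda x,y,z:e+K@np.array([x,y,z])
    b=lambda X,Y:[V(sx*X,sy*Y,.005) for sx,sy in((-1,-1),(-1,1),(1,1),(1,-1))]
    t=[V(.0255,-.015,.005)]+[V(.14+.015*np.cos(a),.015*np.sin(a),.005) for a in np.linspace(-1.57,1.57,15)]+[V(.0255,.015,.005)]
    a=np.linspace(0,2*np.pi,60); K0=kR(YAW)
    ci=lambda Rr,z:[S+np.array([Rr*np.cos(q),Rr*np.sin(q),z]) for q in a]
    for q,col in((b(.0255,.036),(0,0,255)),(b(.0165,.027),(0,255,0)),(t,(255,0,0)),(ci(.019,.022),(255,0,255)),(ci(.03,0),(0,255,255))):
        p=proj(cam,np.array(q)); p=np.round((p+.5-[x0,y0])*k).astype(int); cv2.polylines(c,[p.reshape(-1,1,2)],True,col,1)
    cv2.imwrite(out,c)
E
python3 -c "
from ov3 import *
overlay('pics/side3.png','pics/o3.png',WP[0])"
```

```text
(no output)
```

View pics/o3.png

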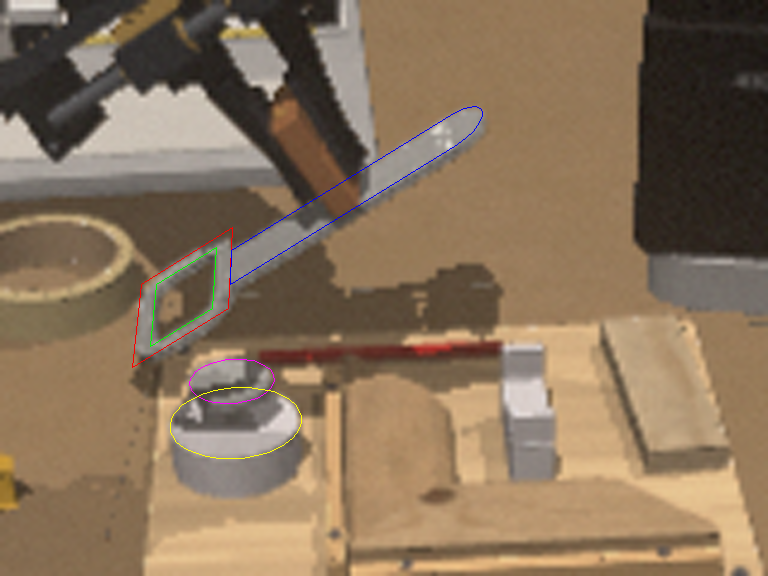

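View pics/top3.png

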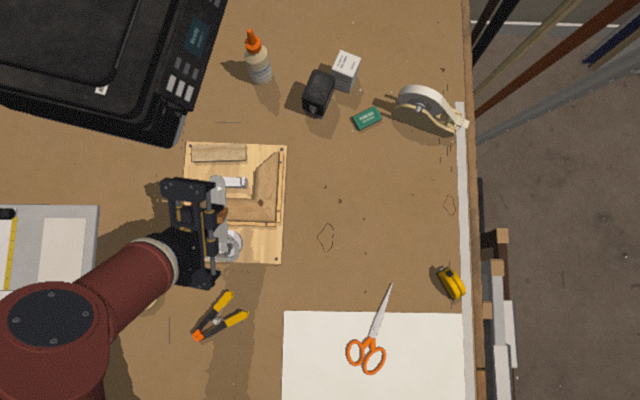

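View pics/wrist3.png

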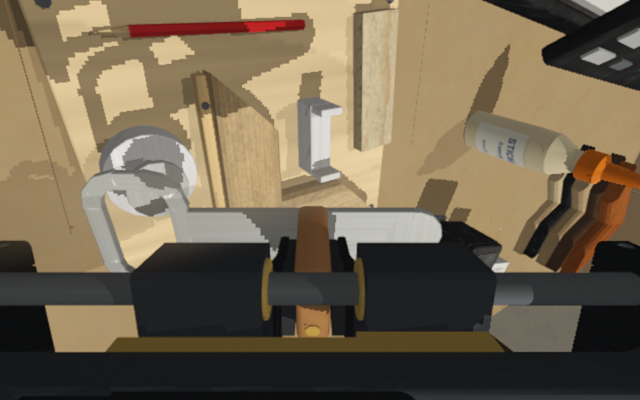

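```bash
cat > run.py <<'E'
from wp import *
import sys
np.set_printoptions(precision=4,suppress=True)
f0=None
def go(i,vel):
    p,R=pose(WP[i]); 
    r.move_linear(p,R,vel=vel); r.sleep(.08)
    f=r.get_wrist_force(); print(i,WP[i],round(r.get_time(),2),(r.get_eef_pos()-p)*1000,"F",f,"M",r.get_torque(),round(r.get_width()*87,1))
    return f
def snap(tag,cams=("side",)):
    for n in cams: cv2.imwrite(f"pics/{n}{tag}.png",r.camera(n)[:,:,::-1])
E
python3 - <<'E'
from run import *
f0=r.get_wrist_force()
for i,v in((1,.08),(2,.05),(3,.03),(4,.03)):
    f=go(i,v)
    if np.linalg.norm(f-f0)>8: print("STOP"); break
snap("4")
from ov3 import overlay
overlay("pics/side4.png","pics/o4.png",WP[i])
E
```

```text
1 [-15.   27.   31.5] 8.26 [0.3509 0.2531 0.6413] F [-0.2337  0.3265 -1.6587] M [ 0.3731  0.6414 -0.0173] 14.0
2 [-8.  19.  31.5] 8.71 [-0.023   0.1019  0.2234] F [ 0.1037  0.4304 -2.6575] M [ 0.391   0.7093 -0.0364] 13.9
3 [-5.  17.2 31.5] 9.06 [-0.0447  0.0138 -0.0549] F [ 0.3185  0.8666 -2.9794] M [0.3778 0.6637 0.0145] 14.1
4 [ 6.5 17.2 31.5] 9.68 [-0.1317 -0.0111 -0.1311] F [-0.058   0.3912 -2.5968] M [ 0.4441  0.7173 -0.055 ] 13.8
```

View pics/o4.png

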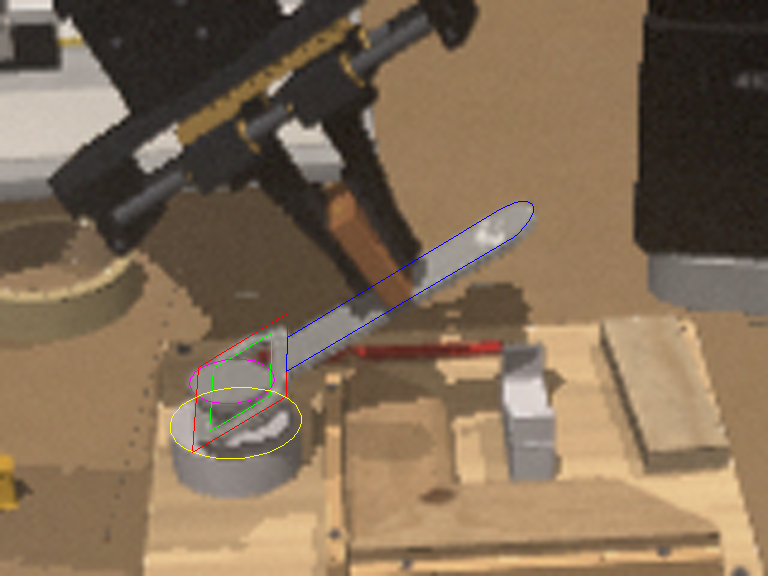

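```bash
python3 -c "
import cv2
s=cv2.imread('pics/side4.png')[115:170,235:300]
cv2.imwrite('pics/z4.png',cv2.resize(s,None,fx=10,fy=10,interpolation=cv2.INTER_CUBIC))"
```

```text
(no output)
```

View pics/z4.png

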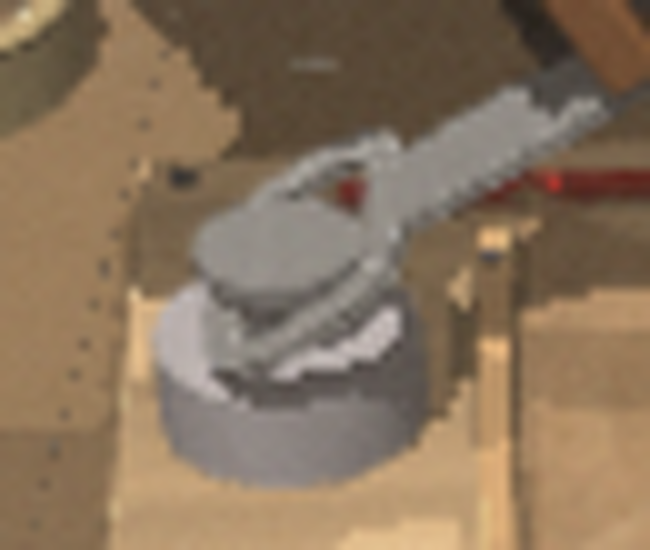

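Run:
```python
from run import *
f0=r.get_wrist_force()
for i,v in((5,.04),(6,.04),(7,.04),(8,.04),(9,.05),(10,.05),(11,.05),(12,.03)):
    f=go(i,v)
    if np.linalg.norm(f-f0)>8: print("STOP"); break
snap("5",("side","wrist","top"))
from ov3 import overlay
overlay("pics/side5.png","pics/o5.png",WP[i])
```

```text
5 [ 7.  16.  27.5] 10.14 [-0.3697  0.06   -0.1886] F [-0.5559  0.087  -2.2384] M [ 0.4237  0.5606 -0.0051] 13.9
6 [ 8.  14.6 23.5] 10.57 [-0.4818  0.0949 -0.1155] F [-0.0305 -0.1365 -1.3961] M [ 0.376   0.4881 -0.0164] 13.8
7 [ 8.  13.2 19. ] 11.02 [-0.513   0.2236 -0.0932] F [-0.1021 -0.1735 -1.152 ] M [ 0.4306  0.3223 -0.0182] 14.2
8 [ 8. 11. 14.] 11.49 [-0.4531  0.2696 -0.0154] F [-0.4811  0.4285 -1.8041] M [ 0.3984  0.1804 -0.0231] 13.5
9 [8.  8.2 8. ] 11.97 [-0.476   0.398   0.1117] F [-0.1113 -0.5931 -2.5965] M [0.4263 0.0631 0.0018] 13.7
10 [6. 7. 3.] 12.38 [-0.3252  0.4343  0.1982] F [-0.1222 -0.8222 -1.8565] M [ 0.3799 -0.0651  0.0897] 13.9
11 [3. 6. 0.] 12.72 [-0.0686  0.2168  0.1971] F [-0.8543 -0.124  -2.089 ] M [ 0.3733 -0.1212 -0.02  ] 13.9
12 [0.  3.5 0. ] 13.09 [-0.0665  0.0016  0.1037] F [-0.4149 -0.0229 -1.9305] M [ 0.3981 -0.1547  0.0088] 13.6
```

View pics/o5.png

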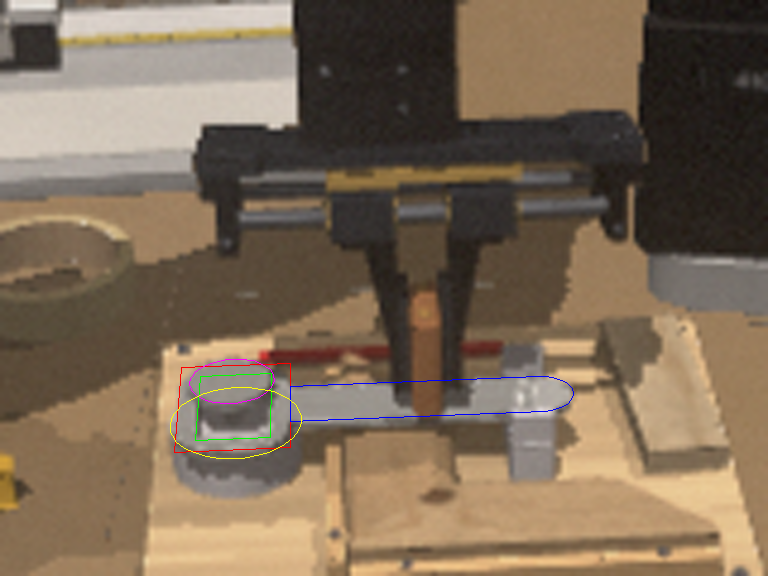

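View pics/wrist5.png

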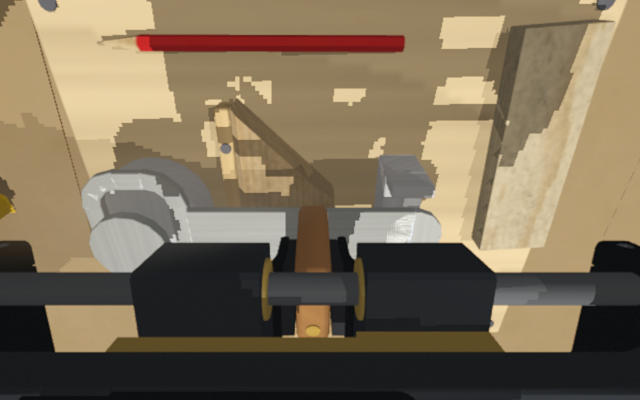

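Run:
```python
from run import *
f0=r.get_wrist_force()
for z in (2,1,.5,0,-.4,-.8,-1.2):
    w=np.array([0,z,0.]); p,R=pose(w); r.move_linear(p,R,vel=.02); r.sleep(.1)
    f=r.get_wrist_force(); print(z,round(r.get_time(),2),(r.get_eef_pos()-p)*1000,f-f0,r.get_torque())
    if f[2]-f0[2]>4: break
snap("6",("side","wrist"))
from ov3 import overlay
overlay("pics/side6.png","pics/o6.png",(0,0,0),win=(225,110,345,180),k=6.5)
```

```text
2 13.59 [-0.0045  0.0136 -0.0439] [-1.2992 -0.2678 -0.3527] [ 0.4217 -0.1714 -0.0714]
1 13.94 [-0.0153  0.0041 -0.0186] [-1.2867  1.1956  0.5861] [ 0.3818 -0.1717  0.0076]
0.5 14.29 [ 0.0271 -0.0143 -0.0009] [-1.076   0.4904  0.7447] [ 0.3562 -0.1351 -0.0088]
0 14.64 [0.0321 0.0074 0.0204] [-0.2923  0.4608 -0.0445] [ 0.3798 -0.1444 -0.0094]
-0.4 14.99 [0.0165 0.0161 0.3611] [-2.8602 -0.1464  7.6545] [-0.0744  0.3897 -0.2077]
```

View pics/o6.png

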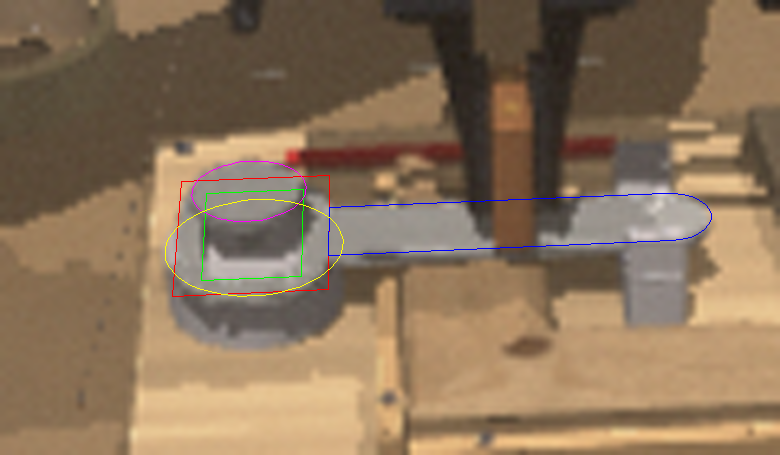

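Run:
```python
from run import *
p,R=pose(np.array([0,-.1,0.])); r.move_linear(p,R,vel=.02)
r.gripper_open(); r.sleep(.1); print(r.get_time(),r.get_width(),r.get_wrist_force(),r.get_torque())
r.move_linear(p-R[:,1]*.12,R,vel=.12); print(r.get_time(),r.get_wrist_force())
snap("7",("side","wrist","top"))
from ov3 import overlay
overlay("pics/side7.png","pics/o7.png",(0,0,0),win=(225,110,345,180),k=6.5)
```

```text
16.7917 1.0005648846618138 [-0.3049 -0.6014  0.4218] [ 0.2752 -0.0923 -0.0362]
17.9417 [-0.1217 -0.5045 -0.3143]
```

View pics/o7.png

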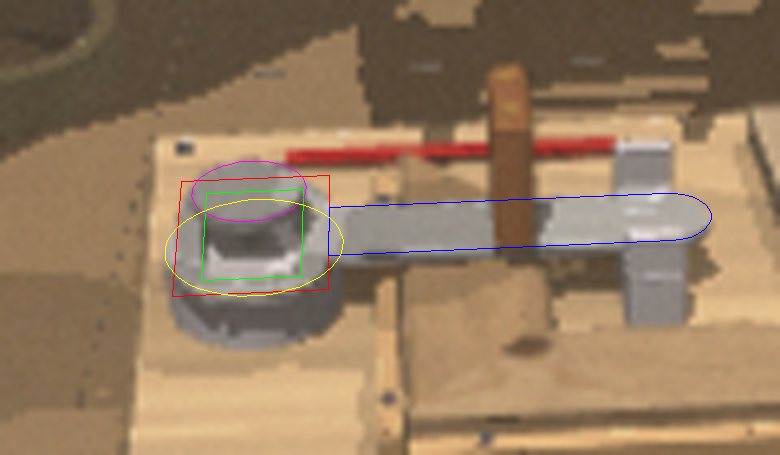

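View pics/wrist7.png

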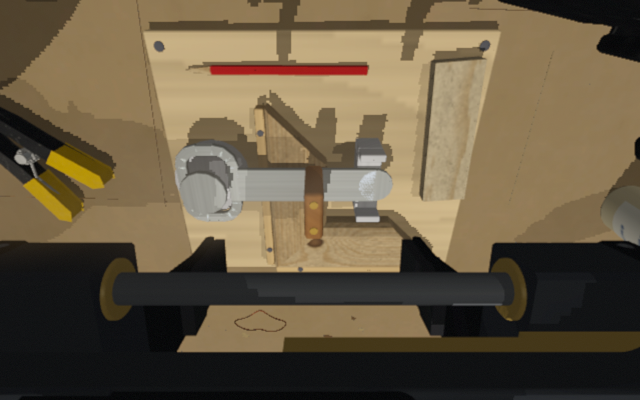

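The wrist picture shows the keeper flat: the eye is round the stud under the head (px 207,185) and the tail lies between the cheeks (px 370,185). The moulding and pencil have not moved, and the gripper is clear. I'm handing the job in.

Run:
```python
from workcell import r
print(r.get_time()); print(r.sign_off())
```

```text
18.0917
the job is handed in; nothing more can be done
None
```

The keeper plate is fitted, and I handed the job in at 18.1 s of the 42 s allowed. I gripped it by its wooden grip, tilted it 31.5°, passed the end bar down and under the stud head, then levelled it. I lowered it until it touched, let go and backed off 12 cm.

- **Seating:** on the way down it touched within about 0.4 mm of the boss height I expected, with about 8 N of wrist force. I felt no contact before that.
- **Last pictures:** taken after release, the side view matched the expected flat pose closely. The wrist view showed the eye captured under the stud head and the tail between the two fork cheeks.
- **Moulding:** it looks to be lying where it was, still under the keeper. I judged this by eye and did not measure it.
- **Robot clear:** wrist force read about zero after backing off, and the gripper was touching nothing.

No check failed. The camera estimates of the stud position agreed to about 1 mm at its head. The boss centre read about 6 mm different in y between the two cameras, so I went by the head and the outlines drawn over the pictures.

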